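# Tighten the fan-rib press and hang up its key

### The arm

A 7-joint arm with a two-finger parallel gripper is mounted at the origin on the work surface. World frame = base frame: x ahead of the robot, y to its left, z up, the work surface at z = 0. Lengths are in m, angles in rad, forces in N, time in s.
With the tool pointing down it reaches from about 0.4 to 0.85 m from the base axis. Payload 10.4 kg.
Tool frame: the origin (TCP) lies between the finger pads; the fingertips stand ahead of it and the grasp point (between the pads) lies 5 mm behind it (manip.tip_extent is the z of the fingertips in the tool frame, in m); z points along the fingers, y is the line along which they close (so a half turn about z gives the same grasp; the last joint's range is limited). The gripper opens to 85 mm and grips with 20 to 120 N. Pads are 22 mm wide; open, the fingers measure 114 mm over their backs; the gripper's body (76 mm by 85 mm) begins 54 mm behind the grasp point. The pads swing forward as they close: fully open they stand 13 mm farther back than shut.
Start: joints at [-1.186, 0.332, -0.065, 1.46, 0.022, 1.35, -0.088], TCP at [0.248, 0.574, 0.209] pointing down, gripper open.
Joint ranges: [-2.6, 2.6], [-0.5, 2.12], [-1.47, 1.34], [0.16, 2.42], [-1.27, 4.41], [0.06, 2.06], [-2.6, 2.6]. Speed limits (rad/s): [2.22, 2.22, 2.79, 2.79, 3.14, 3.14, 3.14].

### API

Orientations are given as a unit quaternion [x, y, z, w].
In Python, from workcell import status, viewer, manip gives the robot as it stands.
- The arm moves only by the tool play_rows, never from a script. Its argument "plan" is one flat list of numbers, 7 for each row, row after row: the turn, a rotation vector about the tool's x, y, z in degrees, then the shift along the tool's x, y, z in m, then the opening, from 0 (shut) to 1 (fully open). In form: [ax, ay, az, dx, dy, dz, grip, ax, ay, az, dx, dy, dz, grip, ...]. A call has 1 to 20 rows; each row is the pose to reach, as a shift and turn from the pose commanded when the call began, along the tool's axes at that moment; what a row does not reach only later rows make up. A row lasts 1/8 s, in which the tool goes at most 62.5 mm and 10.7 degrees, less where a joint would pass 70% of its speed; a pose out of reach is approached as far as the arm can. A call with a gripper value outside its range is refused whole. The fingers move at their own pace and stop on an object; "squeeze" is the grip in N (left out, the last holds). Time passes only in rows, so rows that repeat a pose let the fingers close. It gives the time, the measured TCP pose, the force, the opening and the grip force at its end, in the units of the state.
- status.get_obs(): the state, without advancing time (a new reading comes with each control period).
- viewer.camera(name): name is "scene" or "side" or "wrist"; returns the picture (384x512x3 uint8, red, green, blue); there is no depth.
- viewer.camera_model(name): a dict with "fx", "fy", "cx", "cy" (pixels), "R" (3x3) and "t" (3): a world point X has camera coordinates R X + t. Camera axes: x right, y down, z forward; pixel columns grow to the right and rows downward; lengths in m; the calibration is good to about 2 mm. A picture is of the moment at which its call begins: read the wrist's pose just before it. camera_model takes no time and is no camera call; for the wrist camera it gives the pose at the moment of the call.
- manip.hand_in(): hands the job in; it is judged then, once.
The state is a dict: "clock": time; "joint_pos": joint angles; "joint_velocities": joint speeds; "tau": joint torques, N m; "position": TCP position; "ee_rot": TCP orientation; "ft_force": force on the tool from outside, world axes, zero at the start; "torque": the same for the moment, N m; "grip_width": opening from 0.0 (shut) to 1.0 (fully open); "grasp_force": force on a finger pad.
Only numpy, scipy, OpenCV 4.12 (cv2) and the standard library are available. Lean on these libraries where they do the work, as an engineer would, in place of code of your own. Each camera call takes 0.05 s, during which the arm holds its last target. There are 200 camera calls.

### The job

Take the steel key from its block and use it to tighten both slotted screws of the fan-rib press fully, clockwise until they stop; turn the screws with the key only, never touching the press with the gripper. Then hang the key by its bow handle on the hook of the stand, let it go so that it hangs quietly, and leave everything else on the table where it is.

Things in the scene. Friction and masses are not known exactly. Their poses are not given: they have to be found in the camera images.
- screw_left (a joint): angle of the rib press's left captive screw, rad (left: the +y end of the press). 0 = fully loose, 1.2 = fully tight, against its hard stop; grows as the screw is turned clockwise seen from above. The screw only turns, it does not rise or sink. Turning it takes about 0.06 N m.
- screw_right (a joint): angle of the right captive screw (the -y end of the press); same meaning.
- screw_left_slot (a point): centre of the slot's floor in the left screw head, 54 mm above the table. Brass head 32 mm across, axis vertical; the slot runs right across it along this point's x, open at both ends, 8 mm wide, 9 mm deep, upper edges bevelled 1.5 mm. z up. When fully tight the slot lies along the press's x axis, in line with two small white marks on the bar.
- screw_right_slot (a point): the same for the right screw head.
- press: fan-rib press, fixed: wooden board 110 x 260 x 15 mm, over it a dark steel bar along y (56 x 230 mm, top 50 mm above the table) on a bundle of pale ribs that stick out on the +x side to 100 mm from the centre (36 mm high). The screws sit on the bar at y = +80 and -80 mm. Origin: centre of the board's underside; z up.
- key: steel key 148 mm long, 0.2 kg, first upright in its block. Origin: centre of the blade's lower end; z up the stem, x along blade and handle width, y through the handle's eye. Blade 26 mm wide (x), 4 mm thick (3 at the end), z 0 to 14. Stem 12 mm thick, collar 36 mm across at z 44 to 50. Aluminium bow handle 52 mm wide, 10 mm thick, z 80 to 148. Half a turn about z changes nothing.
- key_eye (a point): middle of the underside of the handle's top bar (key z 120 mm), the point that rests on the hook. Axes as the key's. Below it the eye: a window 36 mm wide (x), 32 mm tall (key z 88 to 120), open along y. Above it the top bar, the place to grip: 12 mm thick (y), 52 mm wide, 28 mm tall (key z 120 to 148); keep the fingertips out of the eye, the rod goes there.
- key_block: light wooden block 80 x 70 x 60 mm, fixed, with a pocket in its top 32 x 16 mm and 52 mm deep; the key's blade end stands in it with the collar resting on the block's top. Origin: centre of the underside; x along the pocket's long side.
- hook_stand: fixed stand: wooden foot 130 x 100 x 12 mm (x -45 to +85 mm), steel post 14 mm thick at x = +60 mm, 204 mm tall; from its top a level round rod 8 mm thick towards -x, ending in a short upturned tip at x -45 to -55 mm that rises 11 mm above the rod's top. Origin: on the table below the middle of the rod; z up.
- hook_seat (a point): top of the rod in the middle of its free length, 204 mm above the table, where the handle should hang. Axes as the stand's: the rod's tip points along -x.
- whetstone: dark grey stone block lying flat, 50 x 160 x 28 mm, near the robot, bystander. Origin: centre of the underside.
- wood_offcut: dark wood block, 60 x 85 x 35 mm, bystander. Origin: centre of the underside.
- cork_block: cork sanding block, 50 x 90 x 30 mm, bystander. Origin: centre of the underside.
- glue_bottle: white bottle, 48 mm diameter, 110 mm tall, bystander. Origin: centre of the underside.
- folded_fan: folded fan lying flat, 24 x 210 x 18 mm, bystander. Origin: centre of the underside.
- pin_tin: round aluminium tin, 66 mm diameter, 30 mm tall, bystander. Origin: centre of the underside.

How it is judged:
On the way:
1. both screws are tight (value of joint each of screw_left, screw_right above 1.08 rad), for 0.2 s.
At the end, for the whole second after the job is handed in: Both screws above 1.08 rad (tight is 1.2). The key hangs released, at most swaying slightly, rod through its eye: underside of the top bar within 12 mm in height, 22 mm sideways, 38 mm towards the tip, 45 mm towards the post of the seat; within 0.4 rad of upright, its weight on the stand (all of step 1 and x of key_eye in the frame of hook_seat between -0.038 and 0.045 m and y of key_eye in the frame of hook_seat between -0.022 and 0.022 m and z of key_eye in the frame of hook_seat between -0.012 and 0.012 m and angle between key's own z axis and vertical below 0.4 rad and contact force between key and hook_stand above 0.6 N and linear speed of key below 0.15 m/s and angular speed of key below 1.5 rad/s); the robot touches nothing.
It fails at once if the gripper or arm touches the press or its screws (contact force between any of the fingers, the arm and press above 2 N).
It fails at once if a bystander is shifted by more than 30 mm (distance of any of whetstone, wood_offcut, cork_block, glue_bottle, folded_fan, pin_tin from where it was at the start of the episode above 0.03 m).
It also fails if it takes over 67 s, if anything falls off the work surface, if the arm or the gripper's body presses on something with over 40 N, if the wrist force passes 120 N, or if a joint passes its speed limit or range.

## Working session

There is one attempt and no reset: what is moved stays moved. The work goes in short steps, Python scripts to look and compute and a tool call to move; the robot and the scene stay as the last step left them, time stands still between calls to the robot, and variables do not carry over. Pictures are saved under pics/ and viewed, at most 10 in all, crops included, and the job is handed in when it is done.

Besides the shell and the picture viewer there is one more tool, called after "Call:" as name(argument=value, ...), one argument or row to a line, values as JSON. play_rows: Moves the arm, as the interface text tells. Its arguments: {"type":"object","properties":{"plan":{"type":"array","items":{"type":"number"}},"squeeze":{"type":"number"}},"required":["plan"]}

```bash
ls; mkdir -p pics; python3 - <<'E'
from workcell import status, viewer, manip
import cv2,numpy as np
o=status.get_obs()
for k,v in o.items(): print(k,np.round(v,4))
print(manip.tip_extent)
for n in ["scene","side","wrist"]:
    m=viewer.camera_model(n); print(n,m)
    im=viewer.camera(n); cv2.imwrite(f"pics/{n}0.png",im[:,:,::-1])
a=[cv2.imread(f"pics/{n}0.png") for n in ["scene","side"]]
E
```

```text
pics
clock 0.0
joint_pos [-1.1856  0.3329 -0.0647  1.4609  0.0216  1.3499 -0.0885]
joint_velocities [-0.0003 -0.001  -0.0002 -0.0002 -0.0009  0.0004 -0.0001]
tau [-3.00000e-04 -6.25426e+01  4.88000e-02 -3.91616e+01  1.60000e-02
  9.80000e-03  0.00000e+00]
position [0.2477 0.5734 0.2079]
ee_rot [ 2.025e-01  9.793e-01 -7.000e-04 -1.000e-04]
ft_force [ 0.0664 -0.1729 -0.1011]
torque [ 0.0058 -0.0086 -0.019 ]
grasp_force 0.0
grip_width 1.0009
0.014
scene {'fx': 396.2903572387323, 'fy': 396.2903572387323, 'cx': 253.93823795009075, 'cy': 195.25134363848707, 'R': array([[-0.10197114,  0.9947853 ,  0.00202566],
       [ 0.70750068,  0.073954  , -0.70283255],
       [-0.69931729, -0.07023548, -0.71135245]]), 't': array([ 0.06364127, -0.29646229,  1.6108325 ])}
side {'fx': 411.08924955888847, 'fy': 411.08924955888847, 'cx': 255.37981814473383, 'cy': 194.11283666987708, 'R': array([[-0.99005332, -0.13940509, -0.01899072],
       [-0.06213381,  0.55433777, -0.82996929],
       [ 0.12622921, -0.82053389, -0.55748571]]), 't': array([0.5628443 , 0.16009605, 1.03449026])}
wrist {'fx': 291.2197489205457, 'fy': 291.2197489205457, 'cx': 249.2650991328882, 'cy': 192.76583579189642, 'R': array([[ 3.96188146e-01,  9.18168928e-01, -8.78780672e-04],
       [ 8.70038312e-01, -3.75113719e-01,  3.19879717e-01],
       [ 2.93373974e-01, -1.27497125e-01, -9.47457753e-01]]), 't': array([-0.62379961, -0.04048272,  0.3813237 ])}
```

View pics/scene0.png

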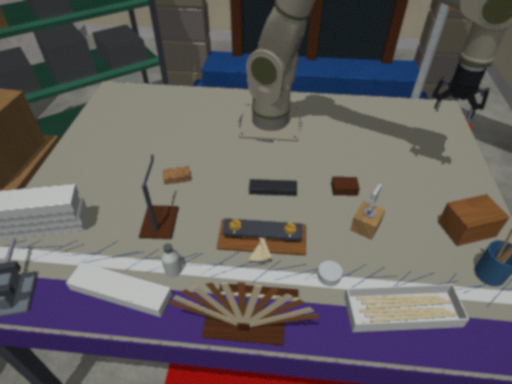

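View pics/side0.png

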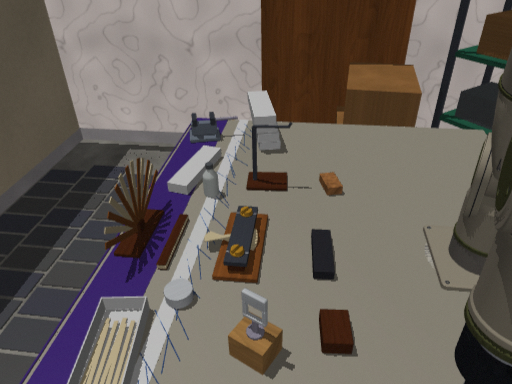

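The scene view shows the key in its block at (368,218), the press at (262,235) with brass screws at (236,226) and (291,229), and the stand's foot at (158,222) with the rod tip at (152,156). The side view shows the key at (255,310), the screws at (246,211) and (237,251), the post's top at (254,126) and the rod tip at (291,124).

```bash
cat > h.py <<'E'
from workcell import status, viewer, manip
import cv2,numpy as np,pickle
from scipy.spatial.transform import Rotation as Rn
def ray(m,p):
    d=m["R"].T@np.array([(p[0]-m["cx"])/m["fx"],(p[1]-m["cy"])/m["fy"],1.])
    return -m["R"].T@m["t"],d/np.linalg.norm(d)
def onz(m,p,z):
    c,d=ray(m,p); return c+d*(z-c[2])/d[2]
def tri(*mp):
    A=0;b=0
    for m,p in mp:
        c,d=ray(m,p);P=np.eye(3)-np.outer(d,d);A=A+P;b=b+P@c
    X=np.linalg.solve(A,b)
    return X,[np.linalg.norm(np.cross(X-ray(m,p)[0],ray(m,p)[1])) for m,p in mp]
def proj(m,X):
    c=m["R"]@X+m["t"]; return np.array([m["fx"]*c[0]/c[2]+m["cx"],m["fy"]*c[1]/c[2]+m["cy"]])
def snap(name,tag):
    m=viewer.camera_model(name); im=viewer.camera(name)[:,:,::-1].copy()
    cv2.imwrite(f"pics/{tag}.png",im); pickle.dump(m,open(f"pics/{tag}.pkl","wb")); return m,im
def load(tag): return pickle.load(open(f"pics/{tag}.pkl","rb")),cv2.imread(f"pics/{tag}.png")
def goal(pos,yaw):
    """shift (tool axes) and turn about tool z for a tool-down goal; yaw = direction of tool x"""
    o=status.get_obs(); R=Rn.from_quat(o["ee_rot"])
    z=[0,0,-1.];x=[np.cos(yaw),np.sin(yaw),0]; G=Rn.from_matrix(np.c_[x,np.cross(z,x),z])
    return np.round(R.inv().apply(np.array(pos)-o["position"]),4),np.round(np.degrees((R.inv()*G).as_rotvec()),2)
E
python3 - <<'E'
from h import *
s=viewer.camera_model("scene");d=viewer.camera_model("side")
for n,a,b in [("key top",(378,186),(255,296)),("screwL",(291,228),(237,251)),("screwR",(236,225),(246,211)),("tip",(152,156),(291,124)),("posttop",(146,186),(254,126))]:
    X,e=tri((s,a),(d,b));print(n,X.round(3),np.round(e,4))
for n,a,z in [("block",(368,212),.06),("press",(262,235),.015)]: print(n,onz(s,a,z).round(3))
o=status.get_obs();w=viewer.camera_model("wrist");R=Rn.from_quat(o["ee_rot"])
print(R.as_matrix().round(3),"cam centre in tool",R.inv().apply(-w["R"].T@w["t"]-o["position"]).round(4),"view dir tool",R.inv().apply(w["R"][2]).round(3))
k=.36;print(goal([.5,.2,.38],.6),goal([.55,.25,.38],.41))
E
```

```text
key top [0.516 0.339 0.166] [0.0033 0.0033]
screwL [0.597 0.106 0.054] [0.001 0.001]
screwR [ 0.601 -0.055  0.055] [0.0004 0.0004]
tip [ 0.499 -0.307  0.206] [0.0016 0.0016]
posttop [ 0.611 -0.293  0.198] [0.0008 0.0008]
block [0.515 0.331 0.06 ]
press [0.599 0.022 0.015]
[[-0.918  0.397 -0.   ]
 [ 0.397  0.918 -0.001]
 [-0.    -0.001 -1.   ]] cam centre in tool [ 0.0839 -0.0008 -0.1657] view dir tool [-0.32   0.     0.947]
(array([-0.3797, -0.243 , -0.1716]), array([-3.0000e-02,  6.0000e-02,  1.2226e+02])) (array([-0.4058, -0.1773, -0.1717]), array([-3.0000e-02,  7.0000e-02,  1.3315e+02]))
```

Call:
play_rows(
  plan=[0,0,0,0,0,-0.06,1,0,0,0,-0.05,-0.02,-0.12,1,0,0,0,-0.309,-0.131,-0.122,1,0,0,0,-0.309,-0.131,-0.122,1,0,0,0,-0.309,-0.131,-0.122,1,0,0,0,-0.309,-0.131,-0.122,1,0,0,0,-0.309,-0.131,-0.122,1,0,0,0,-0.309,-0.131,-0.122,1,0,0,0,-0.309,-0.131,-0.122,1,0,0,0,-0.309,-0.131,-0.122,1],
)

```text
clock: 1.4
position: [0.4785, 0.3323, 0.3305]
ee_rot: [0.201, 0.98, 0.0, -0.0]
ft_force: [-1.2, 0.0, 0.2]
grip_width: 1.004
grasp_force: 0.0
```

```bash
python3 - <<'E'
from h import *
print(status.get_obs()["position"],status.get_obs()["clock"])
m,im=snap("wrist","w1")
E
```

```text
[0.4784543  0.33231314 0.33048297] 1.4
```

View pics/w1.png

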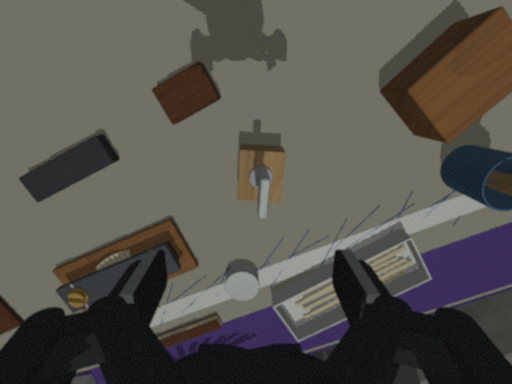

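The wrist view shows the block at about (261,175), with the handle's top bar running vertically from (265,180) to (263,217), so the tool is already nearly aligned with the key. I'll take a second view to one side.

Call:
play_rows(
  plan=[0,0,0,0,0.09,0.03,1,0,0,0,0,0.09,0.03,1,0,0,0,0,0.09,0.03,1,0,0,0,0,0.09,0.03,1],
)

```text
clock: 1.95
position: [0.515, 0.4135, 0.301]
ee_rot: [0.202, 0.979, -0.0, 0.0]
ft_force: [0.4, -0.3, -0.0]
grip_width: 0.999
grasp_force: 0.0
```

```bash
python3 - <<'E'
from h import *
m,im=snap("wrist","w2")
m1,i1=load("w1")
X=np.array([.516,.335,.15])
out=[]
for mm,ii in ((m1,i1),(m,im)):
    c=proj(mm,X).astype(int); print(c)
    x0,y0=c-[50,60]; print("crop",x0,y0)
    out.append(cv2.resize(ii[max(y0,0):y0+120,max(x0,0):x0+100],None,fx=4,fy=4,interpolation=cv2.INTER_CUBIC))
cv2.imwrite("pics/c1.png",np.hstack(out))
E
```

```text
[263 193]
crop 213 133
[187 200]
crop 137 140
```

View pics/c1.png

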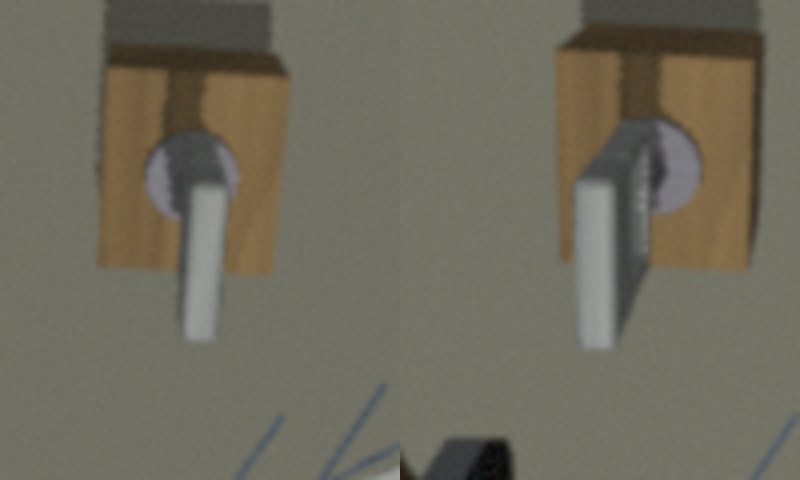

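The crops show the bright top face of the bar clearly in both views, about 10 by 40 px and nearly upright in the image. I'll extract it by brightness and triangulate its ends.

```bash
python3 - <<'E'
from h import *
L=[]
for t,(x0,y0) in (("w1",(213,133)),("w2",(137,140))):
    m,im=load(t); c=cv2.resize(im[y0:y0+95,x0:x0+85],None,fx=4,fy=4,interpolation=cv2.INTER_CUBIC)
    g=cv2.GaussianBlur(c,(0,0),2).min(2); k=(g>148).astype(np.uint8)
    n,lab,st,ce=cv2.connectedComponentsWithStats(k); i=1+np.argmax(st[1:,4])
    r=cv2.minAreaRect(cv2.findNonZero((lab==i).astype(np.uint8)));print(t,st[i],r)
    b=cv2.boxPoints(r); b=b[np.argsort(b[:,1])]
    e=[(b[:2].mean(0)+.5)/4-.5+[x0,y0],(b[2:].mean(0)+.5)/4-.5+[x0,y0]]; L.append((m,e))
P=[]
for j in (0,1):
    X,err=tri((L[0][0],L[0][1][j]),(L[1][0],L[1][1][j]));P.append(X);print(X.round(4),np.round(err,4))
d=P[0]-P[1];print("len",np.linalg.norm(d),"yaw",np.degrees(np.arctan2(d[1],d[0])),"mid",(P[0]+P[1])/2)
mid=(P[0]+P[1])/2
print(goal([mid[0],mid[1],mid[2]-.009],np.arctan2(d[1],d[0])))
E
```

```text
w1 [194 279  10  30 148] ((197.93243408203125, 293.4054260253906), (6.247161388397217, 29.756216049194336), 9.462323188781738)
w2 [ 194  192   12  151 1296] ((199.62539672851562, 267.0296936035156), (150.0382843017578, 10.524177551269531), 89.2838363647461)
[0.5085 0.3386 0.1694] [0.0126 0.0126]
[0.5363 0.3245 0.1596] [0.0042 0.0042]
len 0.03266948648682542 yaw 152.92954415807043 mid [0.5224202  0.33154126 0.16447201]
(array([-0.0389, -0.0722,  0.146 ]), array([0.05, 0.03, 3.69]))
```

```bash
python3 - <<'E'
from h import *
for th in (128,138):
  L=[]
  for t,(x0,y0) in (("w1",(213,133)),("w2",(137,140))):
    m,im=load(t); c=cv2.resize(im[y0:y0+95,x0:x0+85],None,fx=4,fy=4,interpolation=cv2.INTER_CUBIC)
    g=cv2.GaussianBlur(c,(0,0),2).min(2); k=(g>th).astype(np.uint8)
    k=cv2.morphologyEx(k,cv2.MORPH_OPEN,np.ones((15,15)))
    n,lab,st,ce=cv2.connectedComponentsWithStats(k); i=1+np.argmax(st[1:,4])
    r=cv2.minAreaRect(cv2.findNonZero((lab==i).astype(np.uint8)));print(t,st[i],np.round(r[1],1),r[2])
    b=cv2.boxPoints(r); b=b[np.argsort(b[:,1])]
    L.append((m,[(b[:2].mean(0)+.5)/4-.5+[x0,y0],(b[2:].mean(0)+.5)/4-.5+[x0,y0]]))
  P=[]
  for j in (0,1):
    X,err=tri((L[0][0],L[0][1][j]),(L[1][0],L[1][1][j]));P.append(X);print(X.round(4),np.round(err,4))
  d=P[0]-P[1];mid=(P[0]+P[1])/2;y=np.arctan2(d[1],d[0])
  print("len",np.linalg.norm(d),"yaw",np.degrees(y),"mid",mid)
  print(goal([mid[0],mid[1],mid[2]-.009],y))
E
```

```text
w1 [ 187  191   37  148 3953] [ 27.6 149.1] 5.07960844039917
w2 [ 179  187   32  161 4844] [160.3  30.9] 89.11859893798828
[0.4971 0.3444 0.1641] [0. 0.]
[0.5405 0.3224 0.1625] [0.0001 0.0001]
len 0.048699569613216476 yaw 153.0784020397054 mid [0.51879677 0.3333924  0.16332667]
(array([-0.0348, -0.0719,  0.1472]), array([0.05, 0.03, 3.54]))
w1 [ 189  194   32  142 2999] [ 22.2 143.2] 5.806726455688477
w2 [ 184  190   25  155 3697] [154.  24.] 90.0
[0.4985 0.344  0.1623] [0. 0.]
[0.5401 0.3223 0.1611] [0.0001 0.0001]
len 0.04690097431438097 yaw 152.3706476794437 mid [0.51929493 0.33315201 0.16169454]
(array([-0.0354, -0.0719,  0.1488]), array([0.05, 0.03, 4.25]))
```

Bar top: centre (0.519, 0.333), 0.163 m high, yaw 153°, which agrees with the text. Grasping.

Call:
play_rows(
  plan=[0,0,3.6,-0.035,-0.072,0.06,1,0,0,3.6,-0.035,-0.072,0.06,1,0,0,3.6,-0.035,-0.072,0.06,1,0,0,3.6,-0.035,-0.072,0.1,0.6,0,0,3.6,-0.035,-0.072,0.13,0.6,0,0,3.6,-0.035,-0.072,0.147,0.6,0,0,3.6,-0.035,-0.072,0.147,0.5,0,0,3.6,-0.035,-0.072,0.147,0,0,0,3.6,-0.035,-0.072,0.147,0,0,0,3.6,-0.035,-0.072,0.147,0,0,0,3.6,-0.035,-0.072,0.147,0,0,0,3.6,-0.035,-0.072,0.147,0,0,0,3.6,-0.035,-0.072,0.147,0],
  squeeze=80,
)

```text
clock: 3.62
position: [0.5188, 0.3336, 0.1537]
ee_rot: [0.233, 0.972, -0.0, -0.0]
ft_force: [0.1, -0.4, -0.4]
grip_width: 0.001
grasp_force: 0.0
```

The grip closed to 0.001 with no force, so it missed the bar. I'll look.

```bash
python3 - <<'E'
from h import *
o=status.get_obs();print(o["grip_width"],o["grasp_force"],o["clock"])
m,im=snap("wrist","w3");d,sd=snap("side","s3");s,sc=snap("scene","sc3")
a=cv2.resize(im,(400,300))
p=proj(d,np.array([.52,.333,.13])).astype(int);q=proj(s,np.array([.52,.333,.13])).astype(int);print(p,q)
f=lambda i,c:cv2.resize(i[max(c[1]-60,0):c[1]+60,max(c[0]-60,0):c[0]+60],(400,400),interpolation=cv2.INTER_CUBIC)[50:350]
cv2.imwrite("pics/c3.png",np.vstack([np.hstack([a,f(sd,p)]),np.hstack([f(sc,q),np.zeros((300,400,3),np.uint8)])]))
E
```

```text
0.0008733555059625586 0.0 3.625
[254 305] [373 196]
```

View pics/c3.png

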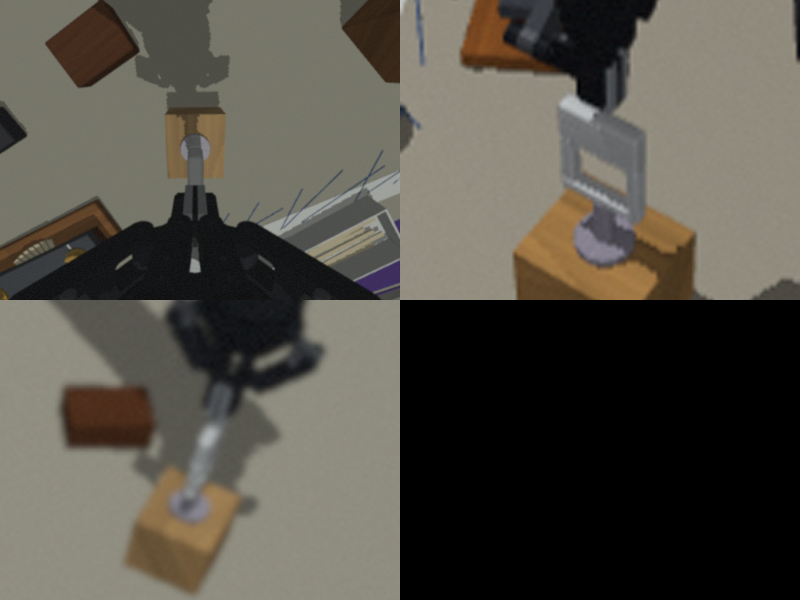

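The pictures are ambiguous: the fingers are at the bar, but the side view shows the bar unobstructed. I need a closer look.

```bash
python3 - <<'E'
from h import *
m,im=load("w3");d,sd=load("s3")
o=status.get_obs();R=Rn.from_quat(o["ee_rot"]).as_matrix()
for n,(M,) in (("w",(m,)),("s",(d,))):
    for k in ([0,0,0],[0,0,.014],[.011,0,.014],[-.011,0,.014],[0,.015,.014]): print(n,k,proj(M,o["position"]+R@np.array(k)).round(1))
    for k in ([.497,.3444,.163],[.5405,.3224,.163]):print(n,"bar",proj(M,np.array(k)).round(1))
a=im[200:384,180:330];b=sd[245:345,200:310]
a=cv2.resize(a,(480,589),interpolation=cv2.INTER_CUBIC);b=cv2.resize(b,(320,291),interpolation=cv2.INTER_CUBIC)
b=np.vstack([b,np.zeros((298,320,3),np.uint8)])
cv2.imwrite("pics/c4.png",np.clip(1.6*np.hstack([a,b]).astype(float),0,255).astype(np.uint8))
E
```

```text
w [0, 0, 0] [250.4 234.7]
w [0, 0, 0.014] [250.3 225.2]
w [0.011, 0, 0.014] [250.4 210.1]
w [-0.011, 0, 0.014] [250.3 239.8]
w [0, 0.015, 0.014] [272.5 225.2]
w bar [250.1 203.8]
w bar [250.2 276.5]
s [0, 0, 0] [255.2 296.9]
s [0, 0, 0.014] [255.4 302.2]
s [0.011, 0, 0.014] [260.4 304.9]
s [-0.011, 0, 0.014] [250.5 299.6]
s [0, 0.015, 0.014] [250.6 307.6]
s bar [266.6 299.1]
s bar [244.2 287.6]
```

View pics/c4.png

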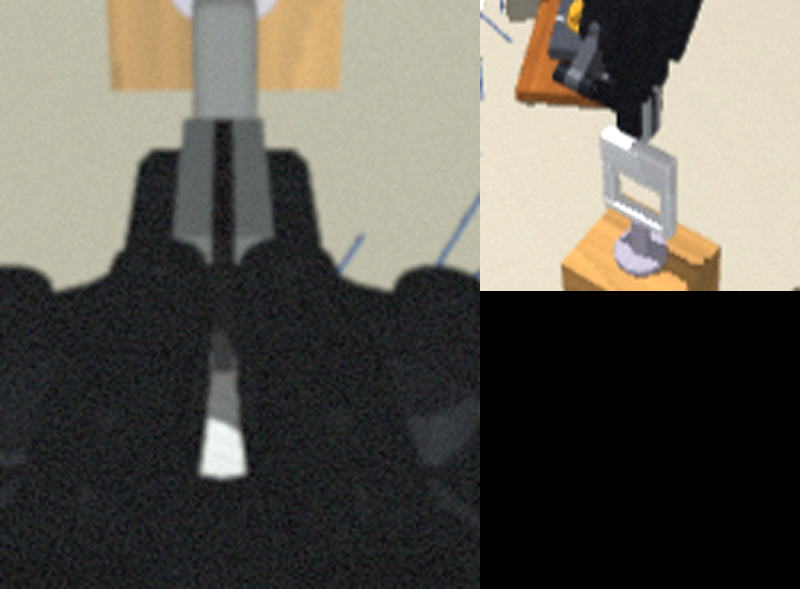

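The fingers shut just above the bar: its bright top shows behind and below them, at about (250,340) in the wrist picture. The fingertips therefore sit higher than the stated 14 mm ahead of the TCP. I'll measure the real tip offset from the wrist and side views.

```bash
python3 - <<'E'
from h import *
print(manip.tip_extent, [a for a in dir(manip) if a[0]!='_'])
m,im=load("w3");d,sd=load("s3")
o=status.get_obs();R=Rn.from_quat(o["ee_rot"]).as_matrix();print(o["position"],o["joint_pos"].round(3) if hasattr(o["joint_pos"],'round') else o["joint_pos"])
for z in np.arange(-.03,.02,.005):
    print(round(z,3),proj(m,o["position"]+R@np.array([.011,0.,z])).round(1),proj(d,o["position"]+R@np.array([0.,.0,z])).round(1))
E
```

```text
0.014 ['MotionError', 'hand_in', 'tip_extent']
[0.51883155 0.33359435 0.15369101] [-0.763  0.346  0.148  1.566 -0.053  1.234  0.494]
-0.03 [250.7 241.9] [254.9 285.2]
-0.025 [250.7 237.4] [255.  287.2]
-0.02 [250.6 233.2] [255.  289.1]
-0.015 [250.6 229.3] [255.1 291.1]
-0.01 [250.5 225.5] [255.1 293.1]
-0.005 [250.5 222. ] [255.2 295. ]
0.0 [250.5 218.7] [255.2 296.9]
0.005 [250.4 215.5] [255.3 298.8]
0.01 [250.4 212.5] [255.3 300.7]
0.015 [250.4 209.6] [255.4 302.6]
```

Both views put the real fingertips at about tool z = −0.015, just above the bar. I'll open, go 23 mm deeper and close again.

Call:
play_rows(
  plan=[0,0,0,0,0,0,0.5,0,0,0,0,0,0,0.5,0,0,0,0,0,0,0.5,0,0,0,0,0,0,0.5,0,0,0,0,0,0.012,0.5,0,0,0,0,0,0.023,0.5,0,0,0,0,0,0.023,0.5,0,0,0,0,0,0.023,0,0,0,0,0,0,0.023,0,0,0,0,0,0,0.023,0,0,0,0,0,0,0.023,0,0,0,0,0,0,0.023,0],
  squeeze=80,
)

```text
clock: 5.28
position: [0.5192, 0.3339, 0.1314]
ee_rot: [0.233, 0.972, 0.001, 0.0]
ft_force: [0.9, 0.0, 5.6]
grip_width: 0.107
grasp_force: 80.6
```

```bash
python3 - <<'E'
from h import *
m,im=snap("wrist","w5");d,sd=snap("side","s5")
a=im[180:384,170:330];b=sd[245:345,200:310]
a=cv2.resize(a,(480,600),interpolation=cv2.INTER_CUBIC);b=cv2.resize(b,(320,291),interpolation=cv2.INTER_CUBIC)
b=np.vstack([b,np.zeros((309,320,3),np.uint8)])
cv2.imwrite("pics/c5.png",np.clip(1.6*np.hstack([a,b]).astype(float),0,255).astype(np.uint8))
E
```

```text
(no output)
```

View pics/c5.png

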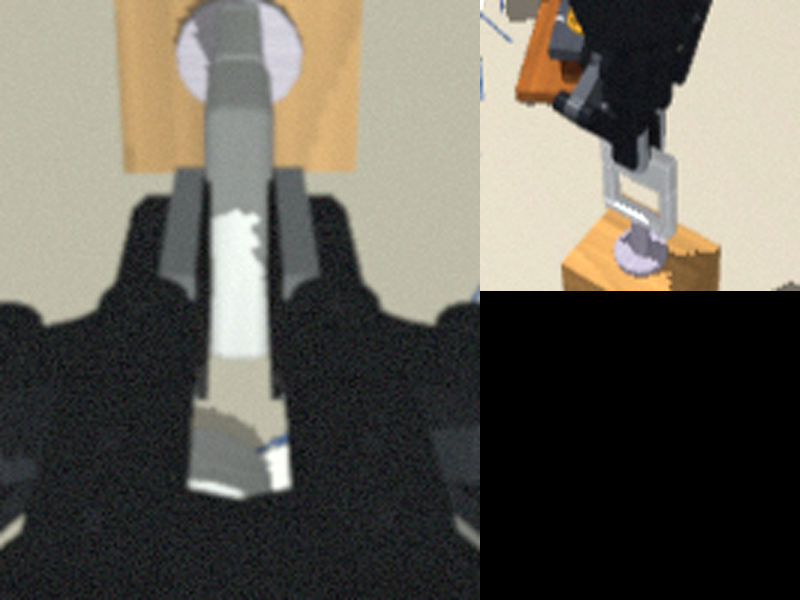

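The grip is good (width 0.107, 80 N): the pads are around the top bar and the tips stay above the eye. I'll lift, carry the key to the press and turn it to the expected loose-slot angle on the way.

Call:
play_rows(
  plan=[0,0,0,0,0,-0.03,0,0,0,0,0,0,-0.06,0,0,0,0,0,0,-0.089,0,0,0,0,0,0,-0.089,0,0,0,10,-0.02,-0.026,-0.089,0,0,0,20,-0.042,-0.054,-0.089,0,0,0,30,-0.064,-0.082,-0.089,0,0,0,40,-0.087,-0.11,-0.089,0,0,0,50,-0.11,-0.14,-0.089,0,0,0,60,-0.132,-0.168,-0.089,0,0,0,70,-0.155,-0.197,-0.089,0,0,0,80,-0.172,-0.218,-0.089,0,0,0,84,-0.179,-0.228,-0.089,0,0,0,84,-0.179,-0.228,-0.089,0,0,0,84,-0.179,-0.228,-0.089,0],
)

```text
clock: 7.25
position: [0.5744, 0.0502, 0.2187]
ee_rot: [0.823, 0.568, -0.001, -0.0]
ft_force: [-1.3, 1.1, -1.4]
grip_width: 0.112
grasp_force: 79.7
```

```bash
python3 - <<'E'
from h import *
o=status.get_obs();print(o["grip_width"],o["ft_force"],Rn.from_quat(o["ee_rot"]).as_matrix()[:,0].round(3))
m,im=snap("wrist","w6")
print(proj(m,np.array([.597,.106,.063])),proj(m,np.array([.601,-.055,.063])))
E
```

```text
0.11175824814838979 [-1.25598568  1.10866187 -1.43610132] [ 0.355  0.935 -0.001]
[252.14878767 115.67977878] [301.15149439 240.52720732]
```

View pics/w6.png

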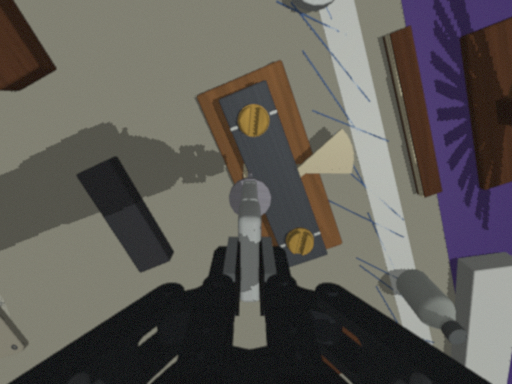

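The wrist view shows the left screw at (254,120) and the right at (300,241). Both slots run nearly vertically in the image, along the tool's x, and the white marks are beside the heads. I'll measure centres, slot directions and heights using this view with the side view.

```bash
cat >> h.py <<'E'
def screw(m,im,guess,r=24,z=.063):
    """brass head centre by colour, slot direction from the dark pixels inside; upsampled"""
    g=np.round(guess).astype(int); x0,y0=g-r; c=cv2.resize(im[y0:y0+2*r,x0:x0+2*r],None,fx=6,fy=6,interpolation=cv2.INTER_CUBIC)
    h=cv2.cvtColor(c,cv2.COLOR_BGR2HSV); k=((h[...,1]>120)&(h[...,0]>14)&(h[...,0]<32)&(h[...,2]>50)).astype(np.uint8)
    n,lab,st,ce=cv2.connectedComponentsWithStats(cv2.morphologyEx(k,cv2.MORPH_CLOSE,np.ones((25,25)))); i=1+np.argmax(st[1:,4])
    el=cv2.fitEllipse(max(cv2.findContours((lab==i).astype(np.uint8),0,1)[0],key=len)); ctr=np.array(el[0])
    yy,xx=np.mgrid[:c.shape[0],:c.shape[1]]; rad=np.hypot(xx-ctr[0],yy-ctr[1]); R=min(el[1])/2
    V=cv2.GaussianBlur(h[...,2],(0,0),2).astype(float); ins=rad<.8*R; th=np.percentile(V[ins],22); w=np.argwhere(ins&(V<th))[:,::-1].astype(np.float32)
    f=cv2.fitLine(w,cv2.DIST_HUBER,0,.01,.01).ravel(); full=lambda p:(np.array(p)+.5)/6-.5+[x0,y0]
    P=[onz(m,full(f[2:]+s*R*.6*f[:2]),z) for s in(-1,1)]; d=P[1]-P[0]
    px=full(ctr); return px,onz(m,px,z),np.degrees(np.arctan2(d[1],d[0]))%180,(P[0]+P[1])/2,np.array(el[1])/6
E
python3 - <<'E'
from h import *
m,im=load("w6");d,sd=snap("side","s6");s,sc=snap("scene","sc6")
for n,g,X in (("L",(254,120),(.597,.106,.055)),("R",(300,241),(.601,-.055,.055))):
    r=screw(m,im,g);print(n,*[np.round(v,4) for v in r])
    for q,M,I in (("side",d,sd),("scene",s,sc)):
        try:
            a=screw(M,I,proj(M,np.array(X)),12);print(q,a[0].round(1),tri((m,r[0]),(M,a[0])))
        except Exception as e: print(q,e)
E
```

```text
L [253.0521 119.9047] [0.5964 0.1015 0.063 ] 63.6961 [0.5993 0.1    0.063 ] [30.8048 31.9607]
side [236.5 250.4] (array([0.59783004, 0.1010327 , 0.05110334]), [np.float64(0.0017450174279285571), np.float64(0.0017450174279285665)])
scene [289.9 228.1] (array([0.59625359, 0.10126349, 0.05397593]), [np.float64(0.00044317428141340805), np.float64(0.0004431742814134453)])
R [299.7304 240.816 ] [ 0.5992 -0.0548  0.063 ] 64.4088 [ 0.6021 -0.0575  0.063 ] [26.2583 27.7492]
side [242.7 212.9] (array([ 0.6051511 , -0.06127379,  0.0464735 ]), [np.float64(0.006540284421358052), np.float64(0.006540284421358288)])
scene [234.9 224.4] (array([ 0.59936246, -0.0589903 ,  0.05460096]), [np.float64(0.0004969068124794469), np.float64(0.0004969068124794591)])
```

Best estimates: left screw at (0.596, 0.101), right at (0.599, −0.059), press yaw about 1°, slots near 68°. Moving above the left screw and lowering in steps.

Call:
play_rows(
  plan=[0,0,0,0.028,0.001,0,0,0,0,0,0.0556,0.0023,0,0,0,0,0,0.0556,0.0023,0.015,0,0,0,0,0.0556,0.0023,0.03,0,0,0,0,0.0556,0.0023,0.034,0,0,0,0,0.0556,0.0023,0.038,0,0,0,0,0.0556,0.0023,0.041,0,0,0,0,0.0556,0.0023,0.041,0],
)

```text
clock: 8.4
position: [0.597, 0.1002, 0.1788]
ee_rot: [0.824, 0.567, 0.0, -0.0]
ft_force: [0.5, 0.3, -1.8]
grip_width: 0.108
grasp_force: 79.6
```

```bash
python3 - <<'E'
from h import *
d,sd=snap("side","s7");s,sc=snap("scene","sc7");m,im=snap("wrist","w7")
def cr(M,I,X,r=22,S=400):
    c=np.round(proj(M,np.array(X))).astype(int);print(c)
    return cv2.resize(I[c[1]-r:c[1]+r,c[0]-r:c[0]+r],(S,S),interpolation=cv2.INTER_CUBIC)
cv2.imwrite("pics/c7.png",np.clip(1.4*np.hstack([cr(d,sd,(.597,.101,.075)),cr(s,sc,(.597,.101,.075))]).astype(float),0,255).astype(np.uint8))
E
```

```text
[237 243]
[290 223]
```

View pics/c7.png

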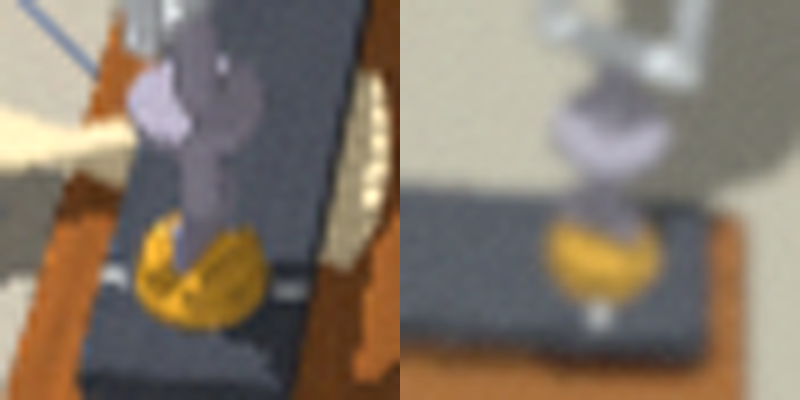

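The side view shows the blade just at the head's top and centred over it. The scene view agrees (blade at column 605, head at 603). Lowering into the slot.

Call:
play_rows(
  plan=[0,0,0,0.0005,-0.0007,0.002,0,0,0,0,0.0005,-0.0007,0.004,0,0,0,0,0.0005,-0.0007,0.006,0,0,0,0,0.0005,-0.0007,0.007,0,0,0,0,0.0005,-0.0007,0.007,0],
)

```text
clock: 9.18
position: [0.5965, 0.101, 0.1716]
ee_rot: [0.824, 0.567, -0.0, -0.0]
ft_force: [0.8, -0.3, -2.3]
grip_width: 0.111
grasp_force: 79.6
```

There is no vertical contact with the blade about 7 mm into the head, so it is in the slot. Turning clockwise.

Call:
play_rows(
  plan=[0,0,8,0,0,0,0,0,0,16,0,0,0,0,0,0,24,0,0,0,0,0,0,32,0,0,0,0,0,0,40,0,0,0,0,0,0,40,0,0,0,0],
)

```text
clock: 9.93
position: [0.5967, 0.101, 0.1718]
ee_rot: [0.968, 0.251, 0.0, 0.0]
ft_force: [0.4, -0.1, -3.1]
grip_width: 0.108
grasp_force: 79.7
```

```bash
python3 - <<'E'
from h import *
o=status.get_obs();print(o["torque"],o["ft_force"],o["position"])
E
```

```text
[-0.27081294 -0.24157982 -0.00307472] [ 0.41192415 -0.10413638 -3.1320064 ] [0.59669126 0.10098642 0.17177507]
```

Call:
play_rows(
  plan=[0,0,8,0,0,0,0,0,0,16,0,0,0,0,0,0,24,0,0,0,0,0,0,30,0,0,0,0,0,0,34,0,0,0,0,0,0,36,0,0,0,0,0,0,37,0,0,0,0,0,0,37,0,0,0,0],
)

```text
clock: 10.92
position: [0.5966, 0.101, 0.1718]
ee_rot: [0.998, -0.069, 0.0, -0.0]
ft_force: [0.7, -0.8, -2.8]
grip_width: 0.11
grasp_force: 79.7
```

```bash
python3 - <<'E'
from h import *
o=status.get_obs();print(o["torque"],o["ft_force"],o["position"],Rn.from_quat(o["ee_rot"]).as_matrix()[:,0].round(3))
E
```

```text
[-0.16294716 -0.27381963  0.09422324] [ 0.71434886 -0.76452813 -2.80397595] [0.59662958 0.10100953 0.17177655] [ 0.991 -0.137  0.   ]
```

Call:
play_rows(
  plan=[0,0,2,0,0,0,0,0,0,4,0,0,0,0,0,0,4,0,0,0,0],
)

```text
clock: 11.3
position: [0.5966, 0.1011, 0.1717]
ee_rot: [0.995, -0.104, 0.0, 0.0]
ft_force: [0.1, -0.3, -1.0]
grip_width: 0.114
grasp_force: 79.8
```

```bash
python3 - <<'E'
from h import *
o=status.get_obs();print(o["torque"],o["ft_force"],Rn.from_quat(o["ee_rot"]).as_matrix()[:,0].round(3))
m,im=snap("wrist","w8");s,sc=snap("scene","sc8");d,sd=snap("side","s8")
def cr(M,I,X,r,S=400):
    c=np.round(proj(M,np.array(X))).astype(int);print(c)
    return cv2.resize(I[c[1]-r:c[1]+r,c[0]-r:c[0]+r],(S,S),interpolation=cv2.INTER_CUBIC)
cv2.imwrite("pics/c8.png",np.clip(1.4*np.hstack([cr(d,sd,(.597,.101,.065),16),cr(m,im,(.6,.06,.06),70)]).astype(float),0,255).astype(np.uint8))
E
```

```text
[-0.23828168 -0.25803225  0.18452292] [ 0.14689476 -0.33941474 -0.98657404] [ 0.978 -0.208  0.   ]
[237 246]
[289 169]
```

The torque rises with angle to 0.18 N·m, well over the turning torque of 0.06, so the left screw is at its stop. I'll back off a little, lift out and go above the right screw.

Call:
play_rows(
  plan=[0,0,-6,0,0,0,0,0,0,-9,0,0,0,0,0,0,-9,0,0,-0.014,0,0,0,-9,0,0,-0.028,0,0,0,-9,0,0,-0.028,0,0,0,-19,0.005,0.022,-0.028,0,0,0,-29,0.01,0.044,-0.028,0,0,0,-39,0.015,0.066,-0.028,0,0,0,-49,0.02,0.088,-0.028,0,0,0,-59,0.025,0.11,-0.028,0,0,0,-69,0.03,0.132,-0.028,0,0,0,-79,0.034,0.15,-0.028,0,0,0,-81,0.0359,0.1566,-0.028,0,0,0,-81,0.0359,0.1566,-0.028,0,0,0,-81,0.0359,0.1566,-0.028,0],
)

```text
clock: 13.32
position: [0.5992, -0.0589, 0.1996]
ee_rot: [0.824, 0.566, 0.0, -0.0]
ft_force: [-0.7, 0.6, -2.4]
grip_width: 0.111
grasp_force: 79.7
```

```bash
python3 - <<'E'
from h import *
o=status.get_obs();print(o["position"],o["grip_width"],Rn.from_quat(o["ee_rot"]).as_matrix()[:,0].round(3))
m,im=snap("wrist","w9");d,sd=snap("side","s9");s,sc=snap("scene","sc9")
g=proj(m,np.array([.5965,.101,.06]));print(g,*[np.round(v,4) for v in screw(m,im,g)])
# white marks near left screw
h=cv2.cvtColor(im,cv2.COLOR_BGR2HSV); x0,y0=(g-42).astype(int); sub=h[y0:y0+84,x0:x0+84] if min(x0,y0)>=0 else None
print(x0,y0)
if sub is not None:
    k=((sub[...,1]<45)&(sub[...,2]>135)).astype(np.uint8);n,l,st,ce=cv2.connectedComponentsWithStats(k)
    for i in range(1,n):
        p=ce[i]+[x0,y0];print(st[i],p.round(1),onz(m,p,.05).round(4))
E
```

```text
[ 0.59918412 -0.05891425  0.19956235] 0.11085633325747943 [0.358 0.934 0.   ]Traceback (most recent call last):
  File "<stdin>", line 4, in <module>
  File "h.py", line 28, in screw
    g=np.round(guess).astype(int); x0,y0=g-r; c=cv2.resize(im[y0:y0+2*r,x0:x0+2*r],None,fx=6,fy=6,interpolation=cv2.INTER_CUBIC)
                                                ~~~~~~~~~~^^^^^^^^^^^^^^^^^^^^^^^^^^^^^^^^^^^^^^^^^^^^^^^^^^^^^^^^^^^^^^^^^^^^^^
cv2.error: OpenCV(4.12.0) /io/opencv/modules/imgproc/src/resize.cpp:4208: error: (-215:Assertion failed) !ssize.empty() in function 'resize'
```

Call:
play_rows(
  plan=[0,0,0,0,0,0.012,0,0,0,0,0,0,0.017,0,0,0,0,0,0,0.02,0,0,0,0,0,0,0.023,0,0,0,0,0,0,0.023,0],
)

```text
clock: 14.1
position: [0.5992, -0.0596, 0.1766]
ee_rot: [0.824, 0.567, -0.0, -0.0]
ft_force: [0.6, -0.4, -2.7]
grip_width: 0.11
grasp_force: 79.6
```

Call:
play_rows(
  plan=[0,0,0,0,0,0.002,0,0,0,0,0,0,0.004,0,0,0,0,0,0,0.005,0,0,0,0,0,0,0.005,0],
)

```text
clock: 14.6
position: [0.5993, -0.0596, 0.1716]
ee_rot: [0.824, 0.567, 0.0, 0.0]
ft_force: [1.3, -0.5, -2.2]
grip_width: 0.112
grasp_force: 79.6
```

No contact force, so the blade is in the slot. Turning.

Call:
play_rows(
  plan=[0,0,8,0,0,0,0,0,0,16,0,0,0,0,0,0,24,0,0,0,0,0,0,32,0,0,0,0,0,0,40,0,0,0,0,0,0,48,0,0,0,0,0,0,56,0,0,0,0,0,0,64,0,0,0,0,0,0,70,0,0,0,0,0,0,74,0,0,0,0,0,0,77,0,0,0,0,0,0,77,0,0,0,0],
)

```text
clock: 16.1
position: [0.5992, -0.0594, 0.1717]
ee_rot: [0.998, -0.069, 0.0, -0.0]
ft_force: [0.7, -0.4, -2.5]
grip_width: 0.11
grasp_force: 79.7
```

```bash
python3 - <<'E'
from h import *
o=status.get_obs();print(o["torque"],o["ft_force"],Rn.from_quat(o["ee_rot"]).as_matrix()[:,0].round(3))
E
```

```text
[-0.02465219 -0.06219545  0.09867321] [ 0.73023805 -0.43744787 -2.45108675] [ 0.99  -0.138  0.   ]
```

Call:
play_rows(
  plan=[0,0,2,0,0,0,0,0,0,4,0,0,0,0,0,0,4,0,0,0,0],
)

```text
clock: 16.48
position: [0.5992, -0.0596, 0.1717]
ee_rot: [0.995, -0.104, 0.0, -0.0]
ft_force: [-0.1, 0.0, -2.4]
grip_width: 0.11
grasp_force: 79.7
```

```bash
python3 - <<'E'
from h import *
o=status.get_obs();print(o["torque"],o["ft_force"],Rn.from_quat(o["ee_rot"]).as_matrix()[:,0].round(3))
E
```

```text
[-0.05371544 -0.11998082  0.12565005] [-0.0931112   0.03002895 -2.44844673] [ 0.978 -0.208  0.   ]
```

Call:
play_rows(
  plan=[0,0,2,0,0,0,0,0,0,4,0,0,0,0,0,0,4,0,0,0,0],
)

```text
clock: 16.85
position: [0.5993, -0.0595, 0.1717]
ee_rot: [0.99, -0.139, 0.0, 0.0]
ft_force: [0.4, 0.4, -1.2]
grip_width: 0.109
grasp_force: 80.1
```

```bash
python3 - <<'E'
from h import *
o=status.get_obs();print(o["torque"],o["ft_force"],Rn.from_quat(o["ee_rot"]).as_matrix()[:,0].round(3))
E
```

```text
[-0.07334619 -0.16564539  0.59609372] [ 0.40645019  0.41011884 -1.18127316] [ 0.961 -0.275  0.   ]
```

0.6 N·m: the right screw is hard against its stop. I'll back off, lift, and check the left slot against its marks from above.

Call:
play_rows(
  plan=[0,0,-7,0,0,0,0,0,0,-13,0,0,0,0,0,0,-13,0,0,-0.014,0,0,0,-13,0,0,-0.028,0,0,0,-13,0,0,-0.06,0,0,0,-13,-0.02,0.02,-0.06,0,0,0,-13,-0.02,0.02,-0.06,0],
)

```text
clock: 17.73
position: [0.5738, -0.0751, 0.2334]
ee_rot: [1.0, -0.028, 0.001, -0.0]
ft_force: [0.3, 0.8, -1.6]
grip_width: 0.11
grasp_force: 79.7
```

```bash
python3 - <<'E'
from h import *
o=status.get_obs();print(o["position"],o["grip_width"],Rn.from_quat(o["ee_rot"]).as_matrix()[:,0].round(3))
m,im=snap("wrist","w10")
for n,X in (("L",(.5966,.101,.06)),("R",(.5993,-.0595,.06))):
    X=np.array(X);g=proj(m,X)
    try: print(n,g.round(1),*[np.round(v,4) for v in screw(m,im,g)])
    except Exception as e: print(n,g,"none")
    h=cv2.cvtColor(im,cv2.COLOR_BGR2HSV)
    x0,y0=np.maximum((g-36).astype(int),0); sub=h[y0:y0+72,x0:x0+72]
    k=((sub[...,1]<50)&(sub[...,2]>115)).astype(np.uint8);c,l,st,ce=cv2.connectedComponentsWithStats(k)
    for i in range(1,c):
        if 8<st[i,4]<150:
            p=ce[i]+[x0,y0];print("  mark",st[i],p.round(1),onz(m,p,.05).round(4))
E
```

```text
[ 0.57376968 -0.07505733  0.23336267] 0.10960040186774865 [ 0.998 -0.056  0.002]
L [ 99.1 155.3] [101.4469 154.7041] [0.5976 0.0965 0.063 ] 178.8573 [0.5965 0.1017 0.063 ] [28.4753 32.0861]
  mark [34 13  4  7 21] [ 98.7 134.8] [0.6192 0.1014 0.05  ]
  mark [43 51  4  7 19] [107.7 173. ] [0.5724 0.1006 0.05  ]
  mark [52 69 20  3 32] [126.1 189.6] [0.5497 0.0819 0.05  ]
R [234.8 145.4] [235.1534 144.7367] [ 0.6006 -0.0602  0.063 ] 178.3885 [ 0.6008 -0.0628  0.063 ] [28.7171 29.2901]
  mark [34 12  4  8 27] [233.4 124.6] [ 0.6222 -0.0591  0.05  ]
  mark [38 52  3  7 18] [236.9 163.8] [ 0.5751 -0.06    0.05  ]
  mark [50 65  4  3 10] [249.5 175.2] [ 0.5598 -0.0745  0.05  ]
```

Both slots lie within 2° of the marks' line (178.9° and 178.4°, against about 1°), so both screws are tight. Now to the stand, turning the key so its eye lines up with the rod.

Call:
play_rows(
  plan=[0,0,-10,-0.013,0.018,0,0,0,0,-20,-0.026,0.036,0,0,0,0,-30,-0.04,0.054,0,0,0,0,-40,-0.053,0.073,0,0,0,0,-50,-0.067,0.091,0,0,0,0,-60,-0.08,0.11,0,0,0,0,-70,-0.093,0.128,0,0,0,0,-80,-0.107,0.146,0,0,0,0,-90,-0.12,0.165,0,0,0,0,-100,-0.134,0.183,0,0,0,0,-100,-0.134,0.183,0,0,0,0,-100,-0.134,0.183,0,0],
)

```text
clock: 19.27
position: [0.432, -0.2484, 0.2319]
ee_rot: [0.663, 0.748, 0.0, 0.0]
ft_force: [0.3, 0.9, -2.5]
grip_width: 0.108
grasp_force: 79.7
```

```bash
python3 - <<'E'
from h import *
o=status.get_obs();print(o["position"],o["grip_width"],Rn.from_quat(o["ee_rot"]).as_matrix()[:,0].round(3))
m,im=snap("wrist","w11");d,sd=snap("side","s11");s,sc=snap("scene","sc11")
def cr(M,I,X,r,S):
    c=np.round(proj(M,np.array(X))).astype(int)
    x0,y0=np.maximum(c-r,0);print("crop",x0,y0,"size",2*r,"->",S);return cv2.resize(I[y0:y0+2*r,x0:x0+2*r],(S,S),interpolation=cv2.INTER_CUBIC)
b=np.vstack([cr(d,sd,(.55,-.3,.2),36,300),cr(s,sc,(.55,-.3,.2),36,300)])
a=cv2.resize(im[0:384,112:432],(500,600))
cv2.imwrite("pics/c11.png",np.clip(1.3*np.hstack([a,b]).astype(float),0,255).astype(np.uint8))
E
```

```text
[ 0.43196789 -0.24844069  0.23191626] 0.10804852885926398 [-0.12   0.993  0.   ]
crop 238 90 size 72 -> 300
crop 114 134 size 72 -> 300
```

View pics/c11.png

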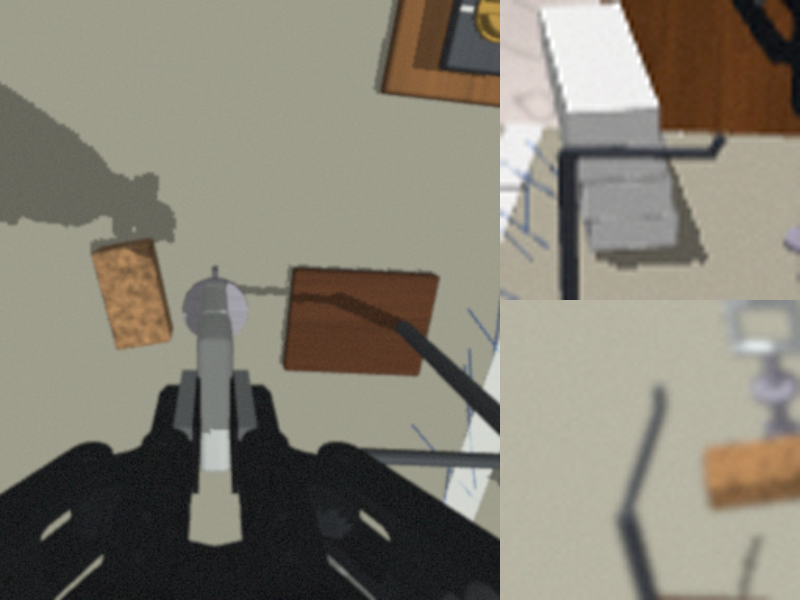

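The side crop shows the rod from the post's top (570,155) to its elbow (712,152) with the tip at (720,138). The scene crop shows the post's top at (627,517) and the tip at (659,388), and the wrist part shows the rod as a nearly level line from (370,455) to (500,460). Triangulating the rod now.

```bash
python3 - <<'E'
from h import *
m,_=load("w11");d,_=load("s11");s,_=load("sc11")
post,e1=tri((d,(254.8,127.2)),(s,(144.5,186.1)));elb,e2=tri((d,(288.9,126.5)),(s,(151.7,158)));tip,e3=tri((d,(290.8,123.1)),(s,(152.2,155.1)))
print(post,e1,"\n",elb,e2,"\n",tip,e3)
for z in (.195,.2,.205):
    a=onz(m,(348.8,291.2),z);b=onz(m,(432,294.4),z);u=(b-a);print(z,a.round(4),b.round(4),"yaw",np.degrees(np.arctan2(u[1],u[0])).round(2))
# refine rod line in wrist by dark mask
_,im=load("w11");g=cv2.cvtColor(im,cv2.COLOR_BGR2GRAY)
pts=[]
for c in range(352,440,4):
    col=cv2.GaussianBlur(g,(3,3),0)[275:312,c].astype(float);r=np.where(col<75)[0]
    if len(r): pts.append((c,275+r.mean(),len(r)))
print(np.round(pts,1)[::3])
f=np.polyfit([p[0] for p in pts],[p[1] for p in pts],1);print(f)
A=[onz(m,(c,np.polyval(f,c)),.2) for c in (352,420)];u=A[1]-A[0];print("refined at .2",A,np.degrees(np.arctan2(u[1],u[0])))
E
```

```text
[ 0.60825542 -0.29849953  0.19341094] [np.float64(0.0005942740862728913), np.float64(0.0005942740862729397)] 
 [ 0.50366865 -0.3063926   0.19990535] [np.float64(0.003907242451997384), np.float64(0.003907242451997503)] 
 [ 0.499318   -0.30517918  0.20974693] [np.float64(0.001795324691989273), np.float64(0.0017953246919891934)]
0.195 [ 0.5209 -0.3101  0.195 ] [ 0.5904 -0.3049  0.195 ] yaw 4.29
0.2 [ 0.5185 -0.3066  0.2   ] [ 0.5862 -0.3015  0.2   ] yaw 4.29
0.205 [ 0.516  -0.3031  0.205 ] [ 0.582  -0.2981  0.205 ] yaw 4.29
[[352.  299.   25. ]
 [364.  299.6  19. ]
 [376.  296.5  12. ]
 [388.  292.5  10. ]
 [400.  293.5  10. ]
 [412.  293.5   8. ]
 [424.  294.5   8. ]
 [436.  288.5  22. ]]
[-9.40337803e-02  3.31790690e+02]
refined at .2 [array([ 0.52272113, -0.31341534,  0.2       ]), array([ 0.57594271, -0.3007043 ,  0.2       ])] 13.432464554850338
```

The rod's centre line is about 0.200 m high with yaw 4.3°, and the seat is at about (0.548, −0.304). I'll line up before the tip at mid-eye height, then slide along the rod.

Call:
play_rows(
  plan=[0,0,2.6,-0.03,-0.004,0.007,0,0,0,2.6,-0.0638,-0.0077,0.014,0,0,0,2.6,-0.0638,-0.0077,0.014,0,0,0,2.6,-0.0638,-0.0077,0.014,0,0,0,2.6,-0.0647,0.012,0.014,0,0,0,2.6,-0.0654,0.03,0.014,0,0,0,2.6,-0.0654,0.03,0.014,0],
)

```text
clock: 20.3
position: [0.4704, -0.3086, 0.2175]
ee_rot: [0.678, 0.735, -0.0, -0.0]
ft_force: [-0.4, -0.2, -3.0]
grip_width: 0.112
grasp_force: 79.7
```

Call:
play_rows(
  plan=[0,0,0,0,0.015,0,0,0,0,0,0,0.03,0,0,0,0,0,0,0.045,0,0,0,0,0,0,0.06,0,0,0,0,0,0,0.0785,0,0,0,0,0,0,0.0785,0,0],
)

```text
clock: 21.05
position: [0.5486, -0.3036, 0.217]
ee_rot: [0.679, 0.735, -0.0, -0.0]
ft_force: [-0.5, -0.0, -3.0]
grip_width: 0.11
grasp_force: 79.7
```

```bash
python3 - <<'E'
from h import *
o=status.get_obs();print(o["position"],o["ft_force"],o["torque"])
d,sd=snap("side","s12")
E
```

```text
[ 0.54857637 -0.30362607  0.21701612] [-0.54381439 -0.04521506 -2.96931284] [0.03708764 0.07486989 0.00989116]
```

No contact on the way in. Lowering onto the rod.

Call:
play_rows(
  plan=[0,0,0,0,0,0.006,0,0,0,0,0,0,0.01,0,0,0,0,0,0,0.013,0,0,0,0,0,0,0.015,0,0,0,0,0,0,0.015,0],
)

```text
clock: 21.72
position: [0.5472, -0.3043, 0.2026]
ee_rot: [0.679, 0.734, 0.0, -0.0]
ft_force: [-1.0, -1.0, -2.7]
grip_width: 0.106
grasp_force: 79.7
```

Call:
play_rows(
  plan=[0,0,0,0,0,0.001,0,0,0,0,0,0,0.002,0,0,0,0,0,0,0.002,0],
)

```text
clock: 22.1
position: [0.5472, -0.3043, 0.2006]
ee_rot: [0.679, 0.734, 0.0, -0.0]
ft_force: [-0.2, 0.8, -2.0]
grip_width: 0.107
grasp_force: 79.7
```

Call:
play_rows(
  plan=[0,0,0,0,0,0.001,0,0,0,0,0,0,0.002,0,0,0,0,0,0,0.002,0],
)

```text
clock: 22.48
position: [0.5474, -0.3044, 0.1992]
ee_rot: [0.679, 0.734, 0.0, 0.0]
ft_force: [-1.6, 1.4, 4.5]
grip_width: 0.11
grasp_force: 80.4
```

The force rose by about 7 N, so the bar rests on the rod. Releasing with a modest opening and withdrawing upward.

Call:
play_rows(
  plan=[0,0,0,0,0,-0.0005,0.15,0,0,0,0,0,-0.0005,0.2,0,0,0,0,0,-0.0005,0.3,0,0,0,0,0,-0.0005,0.35,0,0,0,0,0,-0.0005,0.35,0,0,0,0,0,-0.0005,0.35,0,0,0,0,0,-0.0005,0.35,0,0,0,0,0,-0.008,0.35,0,0,0,0,0,-0.02,0.35,0,0,0,0,0,-0.045,0.35,0,0,0,0,0,-0.08,0.35,0,0,0,0,0,-0.12,0.35,0,0,0,0,0,-0.12,0.35,0,0,0,0,0,-0.12,0.35],
)

```text
clock: 24.22
position: [0.5472, -0.3043, 0.3188]
ee_rot: [0.679, 0.734, 0.0, 0.0]
ft_force: [0.7, -0.4, -0.5]
grip_width: 0.354
grasp_force: 0.0
```

```bash
python3 - <<'E'
from h import *
prev=None
for t in (0,1,2):
    d,sd=snap("side",f"s13{t}");s,sc=snap("scene",f"sc13{t}");m,im=snap("wrist",f"w13{t}")
    for n,M,I in (("side",d,sd),("scene",s,sc)):
        # light, greyish-lilac key pixels near the seat
        c=proj(M,np.array([.548,-.304,.17])).astype(int);x0,y0=c-[22,32]
        sub=I[y0:y0+64,x0:x0+44].astype(int);B=cv2.absdiff(I,load("s6" if n=="side" else "sc6")[1])[y0:y0+64,x0:x0+44].max(2)>28
        k=B.astype(np.uint8);N,l,st,ce=cv2.connectedComponentsWithStats(k);i=1+np.argmax(st[1:,4]);print(n,(st[i,:4]+[x0,y0,0,0]),st[i,4],(ce[i]+[x0,y0]).round(1))
for n,M in (("side",d),("scene",s)):
    print(n,"expect bar top",proj(M,np.array([.548,-.304,.232])).round(1),"blade end",proj(M,np.array([.548,-.304,.084])).round(1))
o=status.get_obs();print(o["position"],o["ft_force"],o["clock"])
E
```

```text
side [252 102  29  61] 698 [261.1 130.8]
scene [151 179  10  20] 110 [155.1 189.4]
side [252 102  29  61] 700 [261.1 130.8]
scene [151 179  10  20] 109 [155.1 189.3]
side [252 102  29  61] 697 [261.1 130.8]
scene [151 179  10  20] 109 [155.1 189.4]
side expect bar top [275.  115.2] blade end [274.6 158.8]
scene expect bar top [146.4 160.8] blade end [155.8 198.5]
[ 0.54720756 -0.30423313  0.31846095] [-0.03455977  0.11993111 -0.76188788] 24.675
```

The key is stationary and its blade end is where expected. One last numeric check of its uprightness and position, then hand in.

```bash
python3 - <<'E'
from h import *
m,im=load("w132");g=proj(m,np.array([.548,-.304,.232]));print(g)
x0,y0=np.maximum((g-45).astype(int),0);k=(im[y0:y0+90,x0:x0+90].min(2)>128).astype(np.uint8)
N,l,st,ce=cv2.connectedComponentsWithStats(k)
for i in range(1,N):
    if st[i,4]>40: print(st[i],(ce[i]+[x0,y0]).round(1),onz(m,ce[i]+[x0,y0],.232).round(4))
d,sd=load("s132")
for z in (.09,.1,.13,.14,.15): # bright-vs-background row profile: key stem/collar centre in the side view
    p=proj(d,np.array([.548,-.304,z]));r=int(round(p[1]));df=cv2.absdiff(sd,load("s6")[1]).max(2)[r,250:300];w=np.where(df>28)[0]
    print(z,p.round(1),(250+w.min(),250+w.max()) if len(w) else None)
E
```

```text
[252.04877374 189.90494597]
[ 38  22  11  51 456] [250.6 192.7] [ 0.5469 -0.3068  0.232 ]
0.09 [274.6 157.1] (np.int64(250), np.int64(275))
0.1 [274.6 154.4] (np.int64(250), np.int64(276))
0.13 [274.7 145.8] (np.int64(250), np.int64(279))
0.14 [274.7 143. ] (np.int64(250), np.int64(276))
0.15 [274.8 140. ] (np.int64(250), np.int64(276))
```

```bash
python3 -c "
from workcell import manip
print(manip.hand_in())"
```

```text
the job is handed in; nothing more can be done
None
```

I tightened both screws to their stops with the key and hung it on the stand's hook, where it hangs still and upright; the job was handed in at about 25 s, with no verdict returned.

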